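# Pump up the vacuum hold-down until its pin is out

## Task

Pull vacuum under the sign panel: push the hand pump's plunger down and let it spring back up, again and again, pressing on its black mushroom head with the fingertips (not gripping it), until the steel indicator pin beside it stands fully out of its collar. Do not touch the pin itself, and do not press the small vent button beyond it. Keep the panel and the things lying around where they are; at the end the plunger is back up and everything is let go.

Things in the scene. Friction and masses are not known exactly. Their poses are not given: they have to be found in the camera images.
- pump: Fixed vacuum fixture, bolted down: grey hand pump block 80 x 170 x 75 mm (x, y, z) on a dark base plate 105 x 190 x 8 mm, with a grooved aluminium board 200 x 260 x 18 mm beside it (board centre at y = -245 mm), joined by a short copper pipe. Origin: centre of the pump block's underside, on the table; z up. On the block's top, along its y axis: the plunger at y = +45 mm, the indicator pin at y = -35 mm, the vent button at x = +12, y = -68 mm.
- plunger_top (a point): Centre of the top face of the plunger's head; it moves with the plunger. 141 mm above the table when up, 107 mm when fully down. A spring returns the plunger by itself when let go: about 6 N to start it, about 13 N at the bottom when pressed slowly (a little damped: it takes about 0.4 s to come up).
- plunger: The plunger: black mushroom head, 44 mm diameter, 18 mm thick, on a 14 mm steel rod in a 34 mm collar 12 mm high; origin on its axis 46 mm below the head's top face. It travels 34 mm straight down to a hard stop; 28 mm is a good working stroke. Each stroke raises the pin one ratchet step of about 8 mm, provided that it goes some 28 mm or more down and comes back all the way up before the next.
- pin_top (a point): Centre of the top face of the indicator pin's cap: 89.5 mm above the table when in, 129.5 to 133 mm when fully out (40 to 43 mm of travel, by how deep the last stroke went). It starts anywhere from 0 to 14 mm out, and stays where the pump has lifted it. Three to five full strokes bring it fully out; more strokes then do nothing.
- pin: The indicator pin: steel, 12 mm diameter with a cap 18 mm in diameter and 4 mm thick, upright in a 28 mm steel collar whose rim is 85 mm above the table, 80 mm from the plunger's axis. Origin: on its axis, 89.5 mm below its top. Not to be touched.
- vent (a joint): Small steel vent button, 18 mm diameter, standing 14 mm proud of the block beyond the pin; travel in m, 0 = up, 0.005 = pressed. Leave it.
- panel: Loose white sign panel 140 x 190 x 6 mm lying on the grooved board; origin at the centre of its underside. Stays where it is.
- mug: Bystander: white mug, 82 mm diameter, 95 mm high, about 190 mm along the pump's +y from its origin; origin at the centre of its underside.
- screwdriver: Bystander: screwdriver lying in front of the plunger, about 120 mm on the robot's side.
- squeegee: Bystander: grey flat squeegee 100 x 63 x 12 mm lying in front of the pump.
- tape_roll: Bystander: cardboard ring 96 mm diameter, 25 mm high, behind the pump.
- jar: Bystander: closed jar 60 mm diameter, 80 mm high, behind the pump.
- scraper: Bystander: flat steel scraper 155 mm long, 12 mm high, lying in front of the board.
Mind the look-alikes: they are no part of the job. Of the things like the panel, leave any that is blue or orange; of the rest the larger one is meant.

How it is judged:
By the outcome, as a careful person would: the job done as asked, in the order asked, and still so for the second after the job is handed in, with the robot touching nothing.
It also fails if it takes over 45 s, if anything falls off the work surface, if the arm or the gripper's body presses on something with over 40 N, if the wrist force passes 120 N, or if a joint passes its speed limit or range.

## Robot

A 6-joint arm with a two-finger parallel gripper is mounted at the origin on the work surface. World frame = base frame: x ahead of the robot, y to its left, z up, the work surface at z = 0. Lengths are in m, angles in rad, forces in N, time in s.
With the tool pointing down it reaches from about 0.275 to 0.725 m from the base axis. Payload 15.9 kg.
Tool frame: the origin (TCP) lies midway between the tips of the shut fingers; the grasp point (between the pads) lies ctrl.grip_point_offset behind it (ctrl.grip_point_offset is the distance from the TCP to the grasp point, in m); y points along the fingers, z is the direction in which the jaws open and shut, and the axes are right-handed (so a half turn about y gives the same grasp; the last joint's range is limited). The gripper opens to 85 mm and grips with 20 to 120 N. Pads are 22 mm wide; open, the fingers measure 114 mm over their backs; the gripper's body (76 mm by 85 mm) begins 54 mm behind the grasp point. The pads swing forward as they close: fully open they stand 13 mm farther back than shut.
Start: joints at [1.254, 0.213, -0.034, 1.323, 0, 1.571], TCP at [0.156, 0.475, 0.231] pointing down, gripper open.
Joint ranges: [-2.98, 2.98], [-0.74, 1.72], [-1.14, 1.35], [-2.1, 2.04], [-1.57, 1.44], [-3.14, 3.14]. Speed limits (rad/s): [1.89, 1.89, 2.39, 2.57, 3.14, 3.14].

## Interface

Orientations are given as a unit quaternion [w, x, y, z].
In Python, from cell import ctrl, camera, job gives the robot as it stands.
- The arm moves only by the tool drive_tool, never from a script. Its argument "series" is text: rows parted by semicolons, each of 4 numbers parted by spaces: the shift along the tool's x, y, z in mm, then the turn about the tool's y in degrees. A call has 1 to 10 rows; each row is the pose to reach, as a shift and turn from the pose commanded when the call began, along the tool's axes at that moment; what a row does not reach only later rows make up. A row lasts 1/10 s, in which the tool goes at most 50 mm and 8.59 degrees, less where a joint would pass 70% of its speed; a pose out of reach is approached as far as the arm can. A call with a gripper value outside its range is refused whole. "jaw" is the gripper command: -1 is shut, 1 is fully open, values between are in proportion, set as the call begins (left out, the last holds). The fingers move at their own pace and stop on an object; the grip force is fixed at half the most. Time passes only in rows, so rows that repeat a pose let the fingers close. It gives the time, the measured TCP pose, the force and the opening at its end, in the units of the state.
- ctrl.observe(): the state, without advancing time (a new reading comes with each control period).
- camera(name): name is "scene" or "top"; returns a dict with "frame" (420x560x3 uint8, blue, green, red), "fx", "fy", "cx", "cy" (pixels), "dist_coeffs" ([k1, k2, p1, p2, k3] as OpenCV has them; the pictures are not rectified), "world_to_cam" (4x4, takes a point from world to camera coordinates). Camera axes: x right, y down, z forward; pixel columns grow to the right and rows downward; lengths in m; the calibration is good to about 2 mm. A picture is of the moment at which its call begins. There is no depth.
- job.hand_in(): hands the job in, once; it reports no verdict.
The state is a dict: "clock": time; "joint_positions": joint angles; "dq": joint speeds; "joint_efforts": joint torques, N m; "tcp_pos": TCP position; "tcp_rot": TCP orientation; "contact_force": force on the tool from outside, world axes, zero at the start; "torque": the same for the moment, N m; "width": finger opening in m.
Only numpy, scipy, OpenCV 4.12 (cv2) and the standard library are available. Lean on these libraries where they do the work, as an engineer would, in place of code of your own. Each camera call takes 0.05 s, during which the arm holds its last target.

## Working session

There is one attempt and no reset: what is moved stays moved. The work goes in short steps, Python scripts to look and compute and a tool call to move; the robot and the scene stay as the last step left them, time stands still between calls to the robot, and variables do not carry over. Pictures are saved under pics/ and viewed, and the job is handed in when it is done.

Besides the shell and the picture viewer there is one more tool, called after "Emit:" as name(argument=value, ...) on one line, values as JSON. drive_tool: Moves the arm, as the interface text tells. Its arguments: {"type":"object","properties":{"series":{"type":"string"},"jaw":{"type":"number"}},"required":["series"]}

```bash
mkdir -p pics
python3 - <<'E'
from cell import ctrl,camera
import cv2,json
s=ctrl.observe();print(s, ctrl.grip_point_offset)
for n in("scene","top"):
    c=camera(n);cv2.imwrite(f"pics/{n}0.png",c["frame"]);print(n,c["fx"],c["cx"],c["cy"],c["dist_coeffs"],c["world_to_cam"])
E
```

```text
{'clock': 0.0, 'joint_positions': array([ 1.25398407e+00,  2.13370877e-01, -3.50592272e-02,  1.32349446e+00,
        1.81544171e-05,  1.57080668e+00]), 'dq': array([-0.00130819,  0.00160355, -0.00060039, -0.00032487, -0.00182207,
        0.00038284]), 'joint_efforts': array([ 8.52836547e-05, -6.86146045e+01,  4.87125349e+01,  1.67244673e-02,
       -8.72307214e-05,  3.08334290e-05]), 'tcp_pos': array([0.15565839, 0.47479609, 0.23080875]), 'tcp_rot': array([-0.6978602 ,  0.69864597, -0.11161506,  0.11147654]), 'contact_force': array([-0.34804682, -0.60132966, -0.07161692]), 'torque': array([-0.01318473, -0.00066238, -0.01443351]), 'width': 0.08537741077187702} 0.0187
scene 448.72674816584276 273.76842965325284 209.69325598229085 [0.00801938 0.         0.         0.         0.        ] [[ 0.68022426  0.7330026  -0.00146812 -0.33967195]
 [ 0.63053662 -0.58615514 -0.50876883 -0.26758945]
 [-0.37378942  0.3451512  -0.86090192  1.46165634]
 [ 0.          0.          0.          1.        ]]
top 421.6846938317185 285.1518553757977 204.86480421019476 [-0.12150134  0.          0.          0.          0.        ] [[-0.00541787 -0.99979496  0.01951124 -0.04084662]
 [-0.99009037  0.0026252  -0.14040718  0.51412522]
 [ 0.14032717 -0.0200786  -0.98990158  1.34457981]
 [ 0.          0.          0.          1.        ]]
```

View pics/scene0.png

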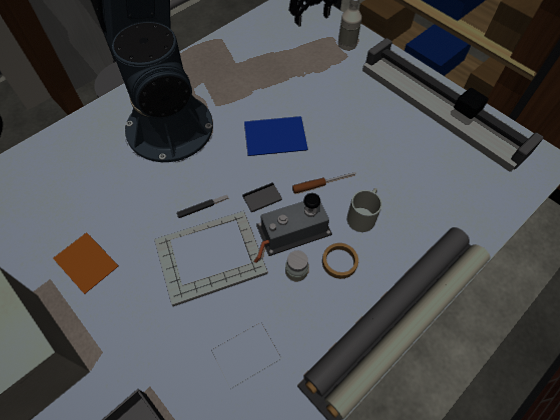

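View pics/top0.png

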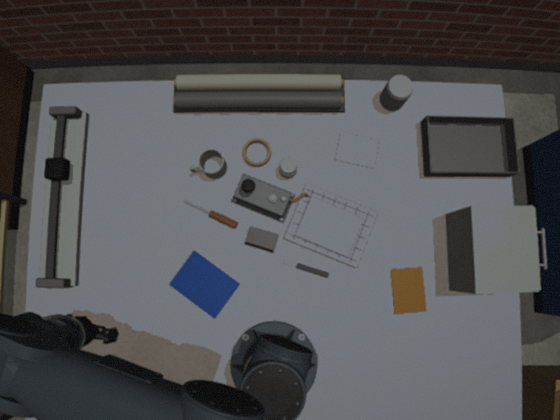

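The scene view shows the black plunger head at about (312,201), the pin cap at (283,219) and the vent at (272,227). In the top view the head is at about (248,186). The white panel on the grooved board (top ~(332,225)) is the one meant. The smaller white outline at (357,150), the blue sheet at (204,284) and the orange sheet at (408,290) are look-alikes. I'll enlarge the pump to confirm.

Run:
```python
import cv2,numpy as np
a=cv2.imread("pics/scene0.png")[170:260,240:390];b=cv2.imread("pics/top0.png")[135:235,180:330]
a=cv2.resize(a,None,fx=5,fy=5,interpolation=2)[:300*2];b=cv2.resize(b,None,fx=5,fy=5,interpolation=2)
g=lambda i:np.clip((i/255.)**.6*255,0,255).astype('u1')
cv2.imwrite("pics/ca.png",g(a));cv2.imwrite("pics/cb.png",g(b))
```

```text
(no output)
```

View pics/ca.png

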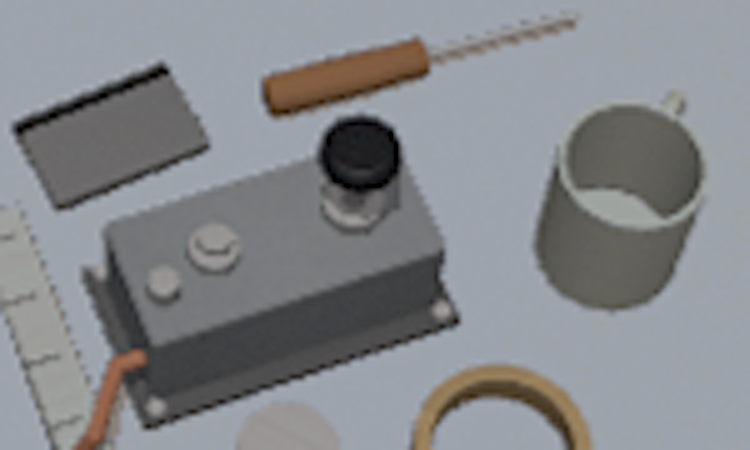

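View pics/cb.png

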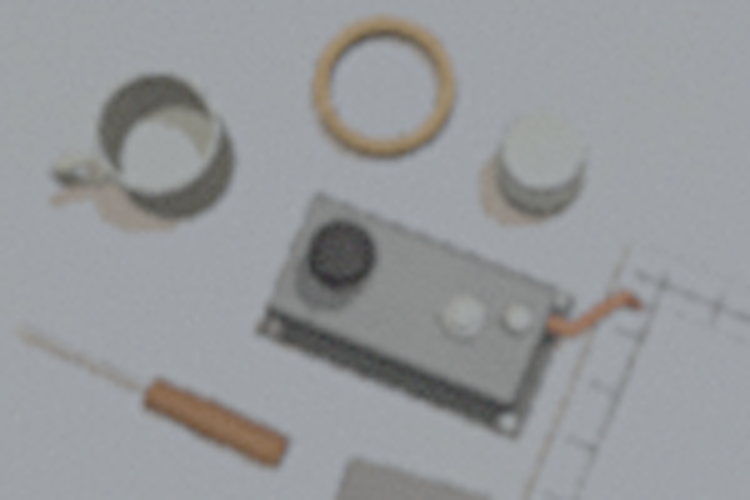

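The crops confirm it: black mushroom head at scene (312,200) / top (248,186), with the pin low in its collar and the vent beyond it. Next I'll locate the head from both views.

```bash
cat > h.py <<'E'
import numpy as np,cv2
from cell import ctrl,camera
from scipy.spatial.transform import Rotation as R
def ray(c,uv):
    K=np.array([[c["fx"],0,c["cx"]],[0,c["fy"],c["cy"]],[0,0,1]])
    p=cv2.undistortPoints(np.array([[uv]],float),K,np.array(c["dist_coeffs"]))[0,0]
    T=np.array(c["world_to_cam"]);d=T[:3,:3].T@np.r_[p,1];o=-T[:3,:3].T@T[:3,3]
    return o,d/np.linalg.norm(d)
def onz(c,uv,z):
    o,d=ray(c,uv);return o+d*(z-o[2])/d[2]
def proj(c,P):
    K=np.array([[c["fx"],0,c["cx"]],[0,c["fy"],c["cy"]],[0,0,1]]);T=np.array(c["world_to_cam"])
    return cv2.projectPoints(np.atleast_2d(np.array(P,float)),cv2.Rodrigues(T[:3,:3])[0],T[:3,3],K,np.array(c["dist_coeffs"]))[0][:,0]
def tri(rs):
    A=0;b=0
    for o,d in rs:
        M=np.eye(3)-np.outer(d,d);A=A+M;b=b+M@o
    return np.linalg.solve(A,b)
E
python3 - <<'E'
from h import *
rs=[]
for n,w in(("scene",(300,325,188,215)),("top",(238,262,175,198))):
    c=camera(n);g=c["frame"].max(2);m=np.zeros_like(g);m[w[2]:w[3],w[0]:w[1]]=(g[w[2]:w[3],w[0]:w[1]]<45)
    k,l,st,ce=cv2.connectedComponentsWithStats(m);i=1+st[1:,4].argmax();print(n,st[i],ce[i]);rs.append(ray(c,ce[i]));print(onz(c,ce[i],.132))
    for nm,uv in {"scene":dict(pin=(240+214/5,170+242/5),vent=(240+163/5,170+281/5)),"top":dict(pin=(180+463/5,135+314/5),vent=(180+517/5,135+318/5))}[n].items(): print(nm,onz(c,uv,.093 if nm=='pin' else .089))
print(tri(rs))
s=ctrl.observe();q=s["tcp_rot"];print(R.from_quat(np.r_[q[1:],q[0]]).as_matrix())
E
```

```text
scene [304 193  16  21 233] [312.02145923 201.75107296]
[0.56633015 0.07319422 0.132     ]
pin [ 0.53518851 -0.00063191  0.093     ]
vent [ 0.53243714 -0.03469438  0.089     ]
top [241 180  14  13 141] [247.62411348 185.95744681]
[0.55927897 0.07373766 0.132     ]
pin [ 0.52852953 -0.00239893  0.093     ]
vent [ 0.52652716 -0.03644015  0.089     ]
[0.56204376 0.07583024 0.12333485]
[[ 9.50247848e-01 -2.22791085e-04  3.11494747e-01]
 [-3.11494827e-01 -6.56519884e-04  9.50247621e-01]
 [-7.20420345e-06 -9.99999760e-01 -6.93254878e-04]]
```

Emit:
drive_tool(series="15 0 -8 0; 45 0 -22 0; 85 0 -42 0; 125 0 -62 0; 165 0 -82 0; 205 0 -102 0; 245 0 -122 0; 285 0 -142 0; 320 0 -160 0; 350 0 -175 0", jaw=-1)

```text
clock: 1.2
tcp_pos: [0.435, 0.198, 0.2313]
tcp_rot: [-0.698, 0.698, -0.112, 0.112]
contact_force: [0.3, 1.0, 0.3]
width: -0.0002
```

Emit:
drive_tool(series="30 5 -15 0; 65 10 -33 0; 100 15 -50 0; 130 20 -65 0; 150 25 -74 0; 158 28 -78 0; 161 30 -79 0; 161 30 -79 0")

```text
clock: 2.0
tcp_pos: [0.5618, 0.075, 0.2011]
tcp_rot: [-0.698, 0.698, -0.112, 0.111]
contact_force: [-0.1, 1.5, 0.2]
width: -0.0001
```

Run:
```python
from h import *
s=ctrl.observe();print(s["clock"],s["tcp_pos"],s["tcp_rot"],s["contact_force"],s["width"])
for n,o in(("scene",(230,130)),("top",(180,115))):
    c=camera(n);f=c["frame"].copy();t=s["tcp_pos"]
    print(proj(c,t))
    a=f[o[1]:o[1]+120,o[0]:o[0]+160];a=cv2.resize(a,None,fx=5,fy=5,interpolation=2);cv2.imwrite(f"pics/{n}1.png",((a/255.)**.6*255).astype('u1'))
c=camera("scene");print(onz(c,(312.2,199.4),.141)); c=camera("top");print(onz(c,(247.8,185.9),.138))
```

```text
2.0 [0.56176368 0.07498797 0.20106793] [-0.69826011  0.69827681 -0.11168554  0.11121445] [-0.07660311  1.52673497  0.23726474] -5.252292524209732e-05
[[313.23223193 185.4648734 ]]
[[245.5752601 180.7255285]]
[0.56510118 0.0741707  0.141     ]
[0.55832765 0.07278285 0.138     ]
```

View pics/scene1.png

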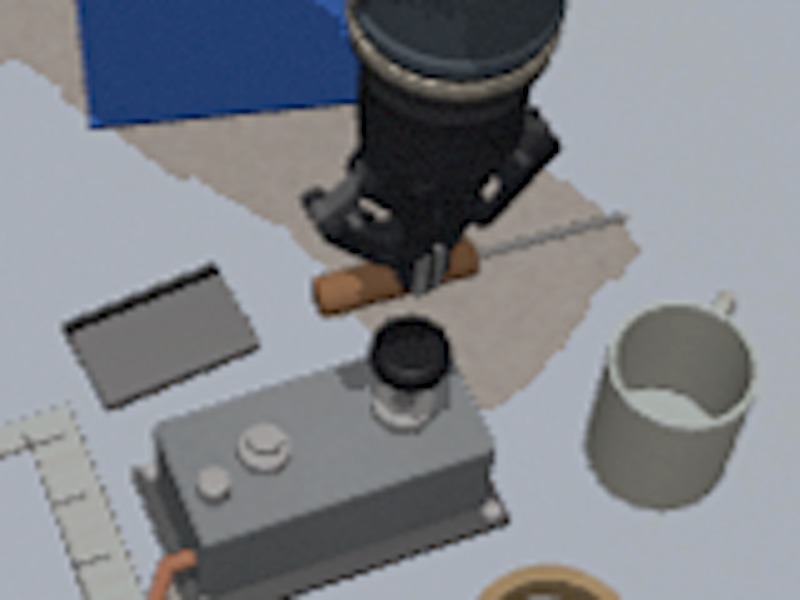

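View pics/top1.png

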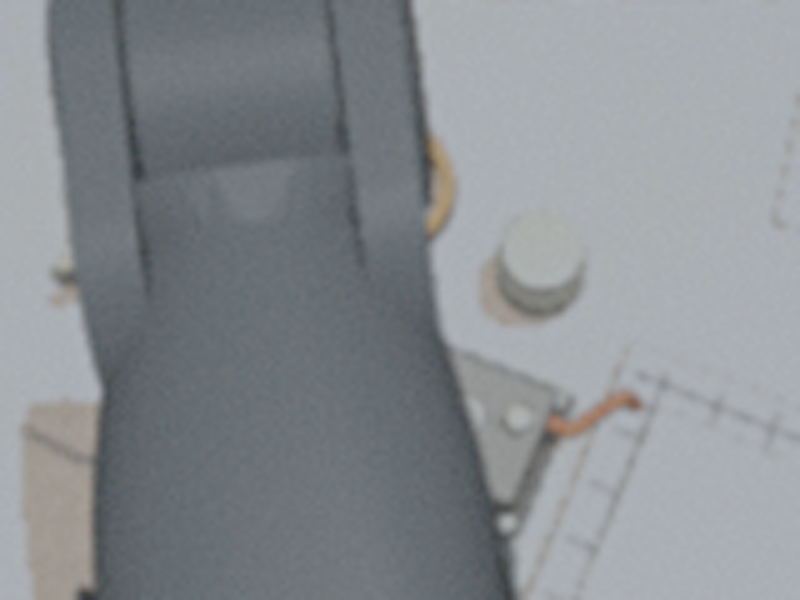

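The shut fingertips at scene (315,188) hang right above the head at (312,200). The wide knuckles point along the pump toward the pin, so I'll turn 90° to keep them well away from it.

Emit:
drive_tool(series="0 4 0 8; 0 8 0 16; 0 12 0 24; 0 16 0 32; 0 20 0 40; 0 24 0 48; 0 28 0 56; 0 32 0 64; 0 36 0 72; 0 40 0 80")

```text
clock: 3.2
tcp_pos: [0.562, 0.0751, 0.1615]
tcp_rot: [-0.462, 0.462, -0.535, 0.535]
contact_force: [0.3, 0.4, 0.2]
width: -0.0003
```

Emit:
drive_tool(series="0 3 0 6; 0 6 0 6; 0 10 0 6; 0 10 0 6")

```text
clock: 3.6
tcp_pos: [0.5619, 0.0747, 0.1509]
tcp_rot: [0.435, -0.436, 0.557, -0.557]
contact_force: [-0.2, 0.7, 1.0]
width: 0.0003
```

Run:
```python
from h import *
s=ctrl.observe();print(s["clock"],s["tcp_pos"],s["tcp_rot"],s["contact_force"],s["joint_positions"])
c=camera("scene");o=(230,130)
a=c["frame"][o[1]:o[1]+120,o[0]:o[0]+160];a=cv2.resize(a,None,fx=5,fy=5,interpolation=2);cv2.imwrite(f"pics/s2.png",((a/255.)**.6*255).astype('u1'))
```

```text
3.6 [0.56186535 0.07469599 0.15091033] [ 0.43522733 -0.43556808  0.55726009 -0.55706267] [-0.15196568  0.72421049  0.98569866] [ 1.32169750e-01  3.76305005e-01 -1.67409842e-02  1.17830726e+00
 -3.37377122e-06  1.94709927e+00]
```

View pics/s2.png

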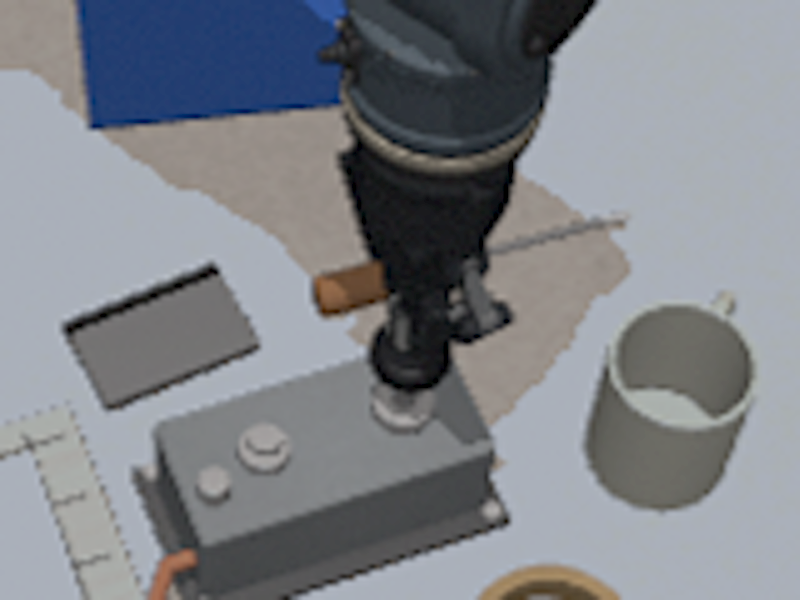

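The fingertip sits over the head at crop (405,350), well clear of the pin at crop (263,445). First stroke.

Emit:
drive_tool(series="0 5 0 0; 0 10 0 0; 0 16 0 0; 0 22 0 0; 0 28 0 0; 0 34 0 0; 0 38 0 0; 0 40 0 0; 0 41 0 0; 0 41 0 0")

```text
clock: 4.65
tcp_pos: [0.5624, 0.0746, 0.1106]
tcp_rot: [-0.435, 0.434, -0.558, 0.558]
contact_force: [-3.1, -0.5, 11.3]
width: -0.0002
```

Emit:
drive_tool(series="0 -6 0 0; 0 -14 0 0; 0 -22 0 0; 0 -30 0 0; 0 -37 0 0; 0 -41 0 0; 0 -41 0 0; 0 -41 0 0; 0 -41 0 0")

```text
clock: 5.55
tcp_pos: [0.562, 0.0745, 0.1509]
tcp_rot: [0.434, -0.435, 0.558, -0.558]
contact_force: [0.3, -0.6, -0.6]
width: -0.0002
```

```bash
cat > look.py <<'E'
from h import *
import sys
s=ctrl.observe();print(s["clock"],s["tcp_pos"],s["contact_force"])
c=camera("scene");o=(230,130)
a=c["frame"][o[1]:o[1]+120,o[0]:o[0]+160];a=cv2.resize(a,None,fx=5,fy=5,interpolation=2);cv2.imwrite(sys.argv[1],((a/255.)**.6*255).astype('u1'))
E
python3 look.py pics/s3.png
```

```text
5.55 [0.56195699 0.07450893 0.15089013] [ 0.29199478 -0.5662468  -0.58967454]
```

View pics/s3.png

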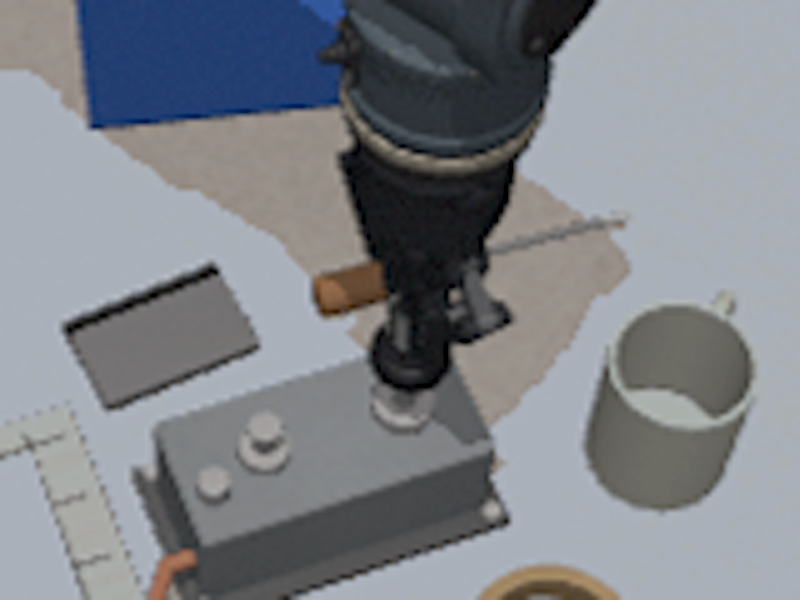

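The pin rose: its cap moved from about crop (264,440) to (266,427). The plunger is back up, so I'll repeat the stroke slightly deeper.

Emit:
drive_tool(series="0 5 0 0; 0 10 0 0; 0 16 0 0; 0 22 0 0; 0 28 0 0; 0 34 0 0; 0 39 0 0; 0 41 0 0; 0 42 0 0; 0 42 0 0")

```text
clock: 6.6
tcp_pos: [0.5622, 0.0745, 0.1094]
tcp_rot: [-0.435, 0.434, -0.558, 0.558]
contact_force: [-2.6, 0.0, 12.2]
width: -0.0002
```

Emit:
drive_tool(series="0 -6 0 0; 0 -14 0 0; 0 -22 0 0; 0 -30 0 0; 0 -38 0 0; 0 -42 0 0; 0 -42 0 0; 0 -42 0 0; 0 -42 0 0")

```text
clock: 7.5
tcp_pos: [0.562, 0.0745, 0.1509]
tcp_rot: [0.434, -0.435, 0.558, -0.558]
contact_force: [0.5, -0.6, -0.1]
width: -0.0002
```

Emit:
drive_tool(series="0 5 0 0; 0 10 0 0; 0 16 0 0; 0 22 0 0; 0 28 0 0; 0 34 0 0; 0 39 0 0; 0 41 0 0; 0 42 0 0; 0 42 0 0")

```text
clock: 8.5
tcp_pos: [0.5622, 0.0746, 0.1094]
tcp_rot: [-0.435, 0.434, -0.558, 0.558]
contact_force: [-2.6, -1.1, 11.8]
width: 0.0001
```

Emit:
drive_tool(series="0 -6 0 0; 0 -14 0 0; 0 -22 0 0; 0 -30 0 0; 0 -38 0 0; 0 -42 0 0; 0 -42 0 0; 0 -42 0 0; 0 -42 0 0")

```text
clock: 9.4
tcp_pos: [0.562, 0.0745, 0.1509]
tcp_rot: [0.434, -0.435, 0.558, -0.558]
contact_force: [-0.0, 0.6, -0.0]
width: -0.0
```

```bash
python3 look.py pics/s4.png
```

```text
9.4 [0.56197283 0.07453533 0.15088358] [-0.03212448  0.6440943  -0.0341697 ]
```

View pics/s4.png

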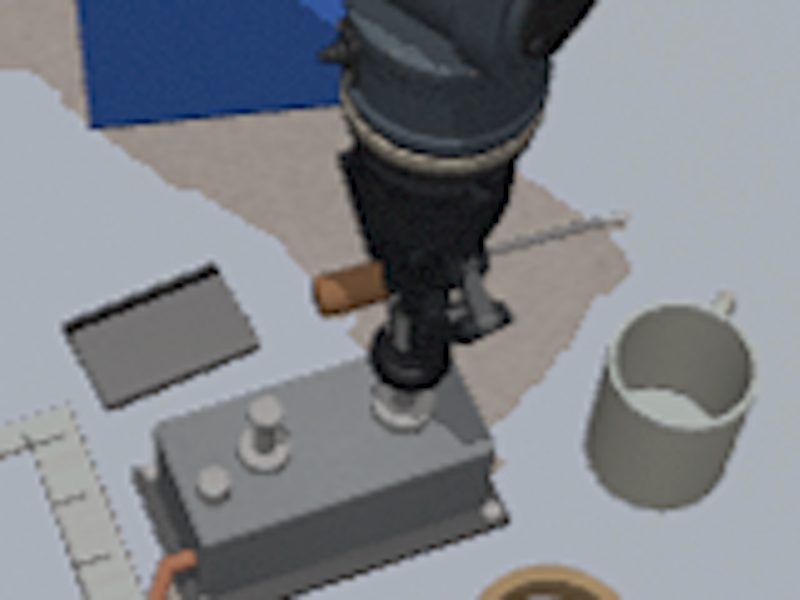

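The cap has risen to crop (265,408), so it isn't fully out yet. Two more strokes.

Emit:
drive_tool(series="0 5 0 0; 0 10 0 0; 0 16 0 0; 0 22 0 0; 0 28 0 0; 0 34 0 0; 0 39 0 0; 0 41 0 0; 0 42 0 0; 0 42 0 0")

```text
clock: 10.45
tcp_pos: [0.5622, 0.0746, 0.1094]
tcp_rot: [-0.435, 0.434, -0.558, 0.558]
contact_force: [-4.0, -1.0, 10.9]
width: 0.0
```

Emit:
drive_tool(series="0 -6 0 0; 0 -14 0 0; 0 -22 0 0; 0 -30 0 0; 0 -38 0 0; 0 -42 0 0; 0 -42 0 0; 0 -42 0 0; 0 -42 0 0")

```text
clock: 11.35
tcp_pos: [0.562, 0.0745, 0.1509]
tcp_rot: [0.434, -0.435, 0.558, -0.558]
contact_force: [0.0, 0.3, -0.5]
width: -0.0002
```

```bash
python3 look.py pics/s5.png
```

```text
11.35 [0.56195664 0.07452964 0.15087519] [ 0.03050785  0.34015665 -0.51893574]
```

Emit:
drive_tool(series="0 5 0 0; 0 10 0 0; 0 16 0 0; 0 22 0 0; 0 28 0 0; 0 34 0 0; 0 39 0 0; 0 41 0 0; 0 42 0 0; 0 42 0 0")

```text
clock: 12.4
tcp_pos: [0.5622, 0.0746, 0.1094]
tcp_rot: [-0.435, 0.434, -0.558, 0.558]
contact_force: [-3.2, -0.9, 11.7]
width: -0.0001
```

Emit:
drive_tool(series="0 -6 0 0; 0 -14 0 0; 0 -22 0 0; 0 -30 0 0; 0 -38 0 0; 0 -42 0 0; 0 -42 0 0; 0 -42 0 0; 0 -42 0 0")

```text
clock: 13.3
tcp_pos: [0.562, 0.0745, 0.1509]
tcp_rot: [0.434, -0.435, 0.558, -0.558]
contact_force: [-0.7, 0.1, -0.4]
width: -0.0005
```

```bash
python3 look.py pics/s6.png
python3 - <<'E'
import cv2,numpy as np
v=[cv2.imread(f"pics/s{i}.png")[330:560,150:350] for i in(2,3,4,5,6)]
cv2.imwrite("pics/cmp.png",cv2.resize(np.hstack(v),(800,184)))
from h import *
c=camera("scene");ax=np.array([.5320,-.0012])
for z in(.0895,.0975,.1055,.1135,.1215,.1295,.133):print(z,(proj(c,np.r_[ax,z])[0]-[230,130])*5)
E
```

```text
13.3 [0.56196378 0.07454043 0.15088241] [-0.72103246  0.06128183 -0.43419123]
0.0895 [258.96338395 442.04809142]
0.0975 [259.1754664  434.55360838]
0.1055 [259.39004936 426.97102951]
0.1135 [259.60717745 419.29878807]
0.1215 [259.82689632 411.53527983]
0.1295 [260.04925278 403.67886198]
0.133 [260.14737532 400.21203501]
```

View pics/cmp.png

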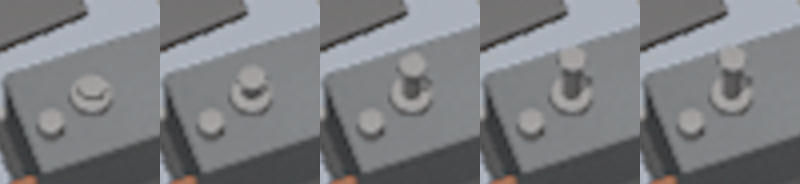

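View pics/s6.png

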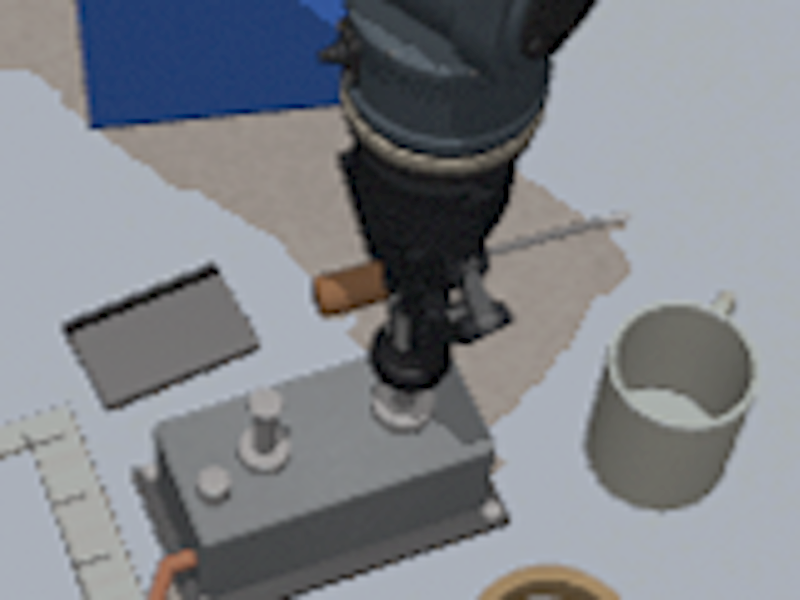

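The cap at crop (264,403) did not move between strokes 4 and 5, and it matches the projected fully-out height (403.7 at 129.5 mm). One more slightly deeper stroke to confirm, then I'll retreat upward.

Emit:
drive_tool(series="0 5 0 0; 0 10 0 0; 0 16 0 0; 0 22 0 0; 0 28 0 0; 0 34 0 0; 0 39 0 0; 0 42 0 0; 0 43 0 0; 0 43 0 0")

```text
clock: 14.4
tcp_pos: [0.5622, 0.0746, 0.1084]
tcp_rot: [-0.435, 0.434, -0.558, 0.558]
contact_force: [-3.5, -0.0, 11.8]
width: 0.0001
```

Emit:
drive_tool(series="0 -6 0 0; 0 -14 0 0; 0 -22 0 0; 0 -30 0 0; 0 -38 0 0; 0 -50 0 0; 0 -65 0 0; 0 -80 0 0; 0 -90 0 0; 0 -93 0 0")

```text
clock: 15.4
tcp_pos: [0.5627, 0.0746, 0.2026]
tcp_rot: [-0.435, 0.434, -0.558, 0.558]
contact_force: [0.2, 0.9, -0.1]
width: -0.0001
```

Emit:
drive_tool(series="0 -10 0 0; 0 -25 0 0; 0 -40 0 0; 0 -50 0 0; 0 -50 0 0; 0 -50 0 0")

```text
clock: 16.0
tcp_pos: [0.5621, 0.0745, 0.2508]
tcp_rot: [0.434, -0.435, 0.558, -0.558]
contact_force: [-0.4, 0.0, -0.5]
width: -0.0001
```

```bash
python3 look.py pics/s7.png
python3 - <<'E'
from h import *
c=camera("scene");f=c["frame"];cv2.imwrite("pics/full.png",f)
g=cv2.cvtColor(f,6);d=cv2.absdiff(g,cv2.cvtColor(cv2.imread("pics/scene0.png"),6))
cv2.imwrite("pics/diff.png",np.clip(d.astype(int)*4,0,255).astype('u1'))
m=cv2.imread("pics/s6.png")[370:470,220:310];n=cv2.imread("pics/s7.png")[370:470,220:310]
print("pin diff",cv2.absdiff(m,n).mean())
E
```

```text
16.0 [0.56213038 0.07453186 0.25080528] [-0.41864702  0.03396468 -0.46198384]
pin diff 2.396333333333333
```

View pics/s7.png

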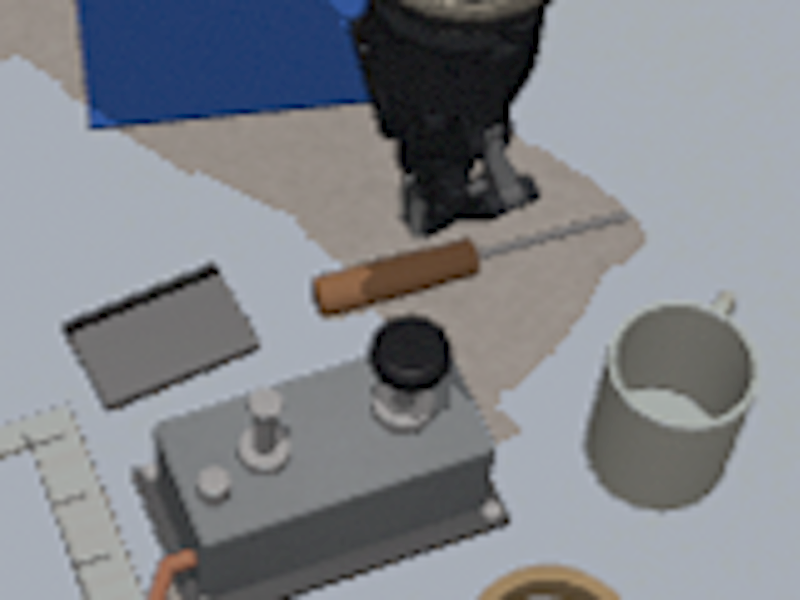

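View pics/diff.png

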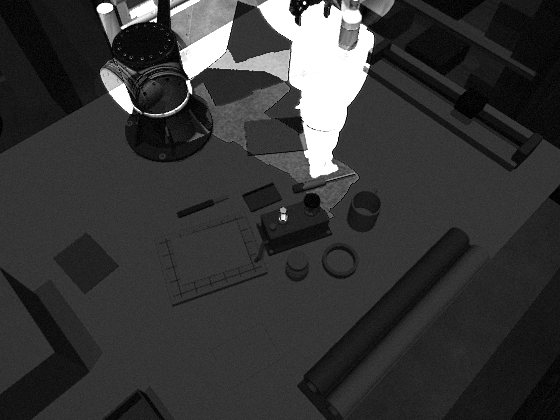

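The pin is out with its cap at crop (264,403), unchanged by the last stroke, and the plunger is up at crop (410,350). The difference image shows only the arm, its shadow and the pin have changed.

```bash
python3 -c "
from cell import job
print(job.hand_in())"
```

```text
the job is handed in; nothing more can be done
None
```

I pumped the plunger six times with the shut fingertips (strokes of about 30–33 mm, about 12 N), letting it come fully up each time. I then backed off to about 110 mm above the head and handed in at about 16 s.

**Pin:** It rose over the first four strokes and did not move on the last two. The image puts its top at about 130 mm, which is the low end of the "fully out" range of 129.5–133 mm. The scene camera showed an offset of about 2 pixels (roughly 4 mm), so the main evidence that it is fully out is that it stopped rising.

**Plunger and contact:** The plunger is back up and the gripper reads essentially zero force. The gripper never came near the pin or the vent button.

**Surroundings:** Compared with the first picture, only the arm, its shadow and the pin have changed. The panel and the things lying around are where they were. No check failed.

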